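Find the rocking corner of the bocal jig plate and press its shim flat

ROBOT

A 6-joint arm with a two-finger parallel gripper is mounted at the origin on the work surface. World frame = base frame: x ahead of the robot, y to its left, z up, the work surface at z = 0. Lengths are in mm, angles in rad, forces in N, time in s.
With the tool pointing down it reaches from about 350 to 775 mm from the base axis. Payload 7.3 kg.
Tool frame: the origin (TCP) lies on the centre line of the jaws, within the pads' length; the fingertips stand bot.tip_reach ahead of it and the grasp point (between the pads) lies 6 mm ahead of it (bot.tip_reach is the distance from the TCP to the fingertips, in mm); z points along the fingers, y is the direction in which the jaws open and shut (so a half turn about z gives the same grasp; the last joint's range is limited). The gripper opens to 92 mm and grips with 3 to 60 N. Pads are 19 mm wide; open, the fingers measure 130 mm over their backs; the gripper's body (75 mm by 190 mm) begins 47 mm behind the grasp point.
Start: joints at [-1.255, 0.342, 1.524, -0, 1.275, -0.146], TCP at [233.943, -470.014, 251.741] pointing down, gripper open.
Joint ranges: [-2.53, 2.53], [-0.77, 2.02], [0.04, 2.7], [-1, 4.14], [0.28, 2.66], [-3.11, 3.11]. Speed limits (rad/s): [2.57, 2.57, 3.14, 3.14, 3.14, 3.14].

INTERFACE

Orientations are given as [roll, pitch, yaw] about the fixed x, y, z axes, in that order (R = Rz(yaw) Ry(pitch) Rx(roll)).
In Python, from plant import bot gives the robot as it stands.
- The arm moves only by the tool step_arm, never from a script. Its argument "deltas" is a list of rows, each a list of 6 numbers: the shift along the tool's x, y, z in mm, then the turn, a rotation vector about the tool's x, y, z in rad. A call has 1 to 5 rows; each row is the pose to reach, as a shift and turn from the pose commanded when the call began, along the tool's axes at that moment; what a row does not reach only later rows make up. A row lasts 1/12 s, in which the tool goes at most 41.7 mm and 7.16 degrees, less where a joint would pass 70% of its speed; a pose out of reach is approached as far as the arm can. A call with a gripper value outside its range is refused whole. "fingers" is the finger opening in mm, from 0 to 91.8, set as the call begins (left out, the last holds). The fingers move at their own pace and stop on an object; the grip force is fixed at half the most. Time passes only in rows, so rows that repeat a pose let the fingers close. It gives the time, the measured TCP pose, the force and the opening at its end, in the units of the state.
- bot.get_obs(): the state, without advancing time (a new reading comes with each control period).
- bot.capture(name): name is "side" or "top"; returns a dict with "color" (384x512x3 uint8, red, green, blue), "fx", "fy", "cx", "cy" (pixels), "R" (3x3) and "t" (3): a world point X has camera coordinates R X + t. Camera axes: x right, y down, z forward; pixel columns grow to the right and rows downward; lengths in mm; the calibration is good to about 2 mm. A picture is of the moment at which its call begins. There is no depth.
- bot.close_job(): hands the job in, once; it reports no verdict.
Trained networks look in a picture, given as the dict that the camera call returned (one of the last four; its "shot" number tells which), for a name from the list of things; names that differ only in an ending like _2 or _b are one class to them, and where a whole thing is asked for, a point or a joint stands for the part that bears it (a point fixed in the world has none). Each returns a list of dicts, best first, with "p" (0 to 1); they miss things now and then, are a little off and sometimes report something else, mostly with a low value. They report only what shows in the picture. A call takes as long as a camera call. They do not tell look-alikes from the thing itself.
- bot.boxes_of(query, picture): "rect" ([centre column, centre row, width, height] in pixels, round what is visible of it).
The state is a dict: "time": time; "joint_positions": joint angles; "dq": joint speeds; "tau": joint torques, N m; "tool_pos": TCP position; "tcp_rot": TCP orientation; "contact_force": force on the tool from outside, world axes, zero at the start; "moment": the same for the moment, N m; "grip_width": finger opening in mm.
Only numpy, scipy, OpenCV 4.12 (cv2) and the standard library are available. Lean on these libraries where they do the work, as an engineer would, in place of code of your own. Each camera call takes 0.05 s, during which the arm holds its last target. There are 200 camera calls.

TASK

One corner of the aluminium jig plate rocks on its feet. With the fingertips, press down firmly on the plate's corners one after another until you find the one that gives, then press that corner's brass shim tab (the sloping tab on the robot's side of the ear) fully flat and draw clear. Leave the other three shims standing, grip or lift nothing, and do not disturb the small parts lying around.

Things in the scene. Friction and masses are not known exactly. Their poses are not given: they have to be found in the camera images.
- bed: dark steel bed fixed to the bench, 8 mm thick, 245 mm (its x) by 210 mm (y), centred 15 mm to the -x side of its origin. Origin: on the bench, under the plate's middle. x points away from the robot (give or take its yaw), y left, z up. A steel stud (14 mm wide, top 54 mm above the bench) at its origin passes loosely through the plate.
- plate: loose aluminium jig plate, 0.55 kg, 10 mm thick: main part 156 (x) by 90 mm (y) with two wooden cradles 22 mm high on it, and at each corner an ear 30 mm (x) by 47 mm (y) sticking out along y. Each ear rests on a steel foot. Origin: middle of its underside, 34 mm above the bench; its top is 44 mm above the bench. One foot, hidden under its ear, is 5 mm too short.
- corner_1_top (a point): where to press corner 1: top of the ear above the foot's middle, 44 mm above the bench (fixed to the foot: stays when the plate rocks). Feet at x +-60, y +-75 mm in the bed frame; which number is at which corner varies. Over the short foot the ear sinks 4 to 5 mm under a light press of 1 to 5 N (plate leans 0.05 rad) and comes back; the others stay firm.
- shim_1_tab (a point): where to press shim 1: upper face of its tab, mid width, 34 mm from its hinge. A brass tab 46 long, 24 wide, 3 mm thick, on the robot's side (bed -x) of ear 1, sloping up towards the robot, free end up to 59 mm above the bench. Flat, its upper face is 32.5 mm above the bench. Hinge: along bed y, 25 mm to the -x side of the foot's middle, 31 mm above the bench.
- shim_1: shim 1. Origin: middle of its hinge. Its tab stands at a slope of 0.65 to 0.6 rad at the start and swings down 0.65 rad to lie flat on a stop. It turns under a press of about 10 N and stays where it is left. As it goes flat, a short nose beyond the hinge rises under the ear: it takes up the gap over a short foot (then carrying that corner), and just fits under a firm one.
- corner_2_top (a point): where to press corner 2: top of the ear above the foot's middle, 44 mm above the bench (fixed to the foot: stays when the plate rocks). Feet at x +-60, y +-75 mm in the bed frame; which number is at which corner varies. Over the short foot the ear sinks 4 to 5 mm under a light press of 1 to 5 N (plate leans 0.05 rad) and comes back; the others stay firm.
- shim_2_tab (a point): where to press shim 2: upper face of its tab, mid width, 34 mm from its hinge. A brass tab 46 long, 24 wide, 3 mm thick, on the robot's side (bed -x) of ear 2, sloping up towards the robot, free end up to 59 mm above the bench. Flat, its upper face is 32.5 mm above the bench. Hinge: along bed y, 25 mm to the -x side of the foot's middle, 31 mm above the bench.
- shim_2: shim 2. Origin: middle of its hinge. Its tab stands at a slope of 0.65 to 0.6 rad at the start and swings down 0.65 rad to lie flat on a stop. It turns under a press of about 10 N and stays where it is left. As it goes flat, a short nose beyond the hinge rises under the ear: it takes up the gap over a short foot (then carrying that corner), and just fits under a firm one.
- corner_3_top (a point): where to press corner 3: top of the ear above the foot's middle, 44 mm above the bench (fixed to the foot: stays when the plate rocks). Feet at x +-60, y +-75 mm in the bed frame; which number is at which corner varies. Over the short foot the ear sinks 4 to 5 mm under a light press of 1 to 5 N (plate leans 0.05 rad) and comes back; the others stay firm.
- shim_3_tab (a point): where to press shim 3: upper face of its tab, mid width, 34 mm from its hinge. A brass tab 46 long, 24 wide, 3 mm thick, on the robot's side (bed -x) of ear 3, sloping up towards the robot, free end up to 59 mm above the bench. Flat, its upper face is 32.5 mm above the bench. Hinge: along bed y, 25 mm to the -x side of the foot's middle, 31 mm above the bench.
- shim_3: shim 3. Origin: middle of its hinge. Its tab stands at a slope of 0.65 to 0.6 rad at the start and swings down 0.65 rad to lie flat on a stop. It turns under a press of about 10 N and stays where it is left. As it goes flat, a short nose beyond the hinge rises under the ear: it takes up the gap over a short foot (then carrying that corner), and just fits under a firm one.
- corner_4_top (a point): where to press corner 4: top of the ear above the foot's middle, 44 mm above the bench (fixed to the foot: stays when the plate rocks). Feet at x +-60, y +-75 mm in the bed frame; which number is at which corner varies. Over the short foot the ear sinks 4 to 5 mm under a light press of 1 to 5 N (plate leans 0.05 rad) and comes back; the others stay firm.
- shim_4_tab (a point): where to press shim 4: upper face of its tab, mid width, 34 mm from its hinge. A brass tab 46 long, 24 wide, 3 mm thick, on the robot's side (bed -x) of ear 4, sloping up towards the robot, free end up to 59 mm above the bench. Flat, its upper face is 32.5 mm above the bench. Hinge: along bed y, 25 mm to the -x side of the foot's middle, 31 mm above the bench.
- shim_4: shim 4. Origin: middle of its hinge. Its tab stands at a slope of 0.65 to 0.6 rad at the start and swings down 0.65 rad to lie flat on a stop. It turns under a press of about 10 N and stays where it is left. As it goes flat, a short nose beyond the hinge rises under the ear: it takes up the gap over a short foot (then carrying that corner), and just fits under a firm one.
- ferrule_a: cork-wrapped brass ferrule, 24 mm across, 30 mm tall, standing on the bed between the two shims nearest the robot; origin at the centre of its underside. A bystander: leave it.
- ferrule_b: cork-wrapped brass ferrule, 22 mm across, 26 mm tall, standing beside ferrule_a; origin at the centre of its underside. A bystander: leave it.
- ferrule_c: cork-wrapped brass ferrule, 24 mm across, 34 mm tall, standing on the bench behind the bed; origin at the centre of its underside. A bystander: leave it.
- pad_cup: chrome pad cup, 22 mm across, 11 mm tall, on the bench right of the bed; origin at the centre of its underside. A bystander: leave it.
- mouth_cap: black rubber mouthpiece cap, 32 mm across, 47 mm tall, on the bench right of the bed; origin at the centre of its underside. A bystander: leave it.
- burnisher: dull steel burnishing rod, 14 mm thick, 166 mm long, lying on the bench left of the bed; origin near its middle, along its x. A bystander: leave it.
Not all that is in view belongs to the job. Of the things shaped like the plate, the aluminium one is meant.

How it is judged (in metres and radians):
On the way, in this order (a step that is already met when the one before it is completed fails the run):
1. the rocking corner has been pressed: the plate leans more than 0.03 rad under the fingers (angle between plate's own z axis and vertical above 0.03 rad and contact force between the fingers and plate above 0.3 N), for 0.1 s.
2. the shim of the rocking corner is pressed flat and bears on the plate (((z of shim_1_tab in the frame of bed below 0.035 m and contact force between shim_1 and plate above 0.3 N) or (z of shim_2_tab in the frame of bed below 0.035 m and contact force between shim_2 and plate above 0.3 N) or (z of shim_3_tab in the frame of bed below 0.035 m and contact force between shim_3 and plate above 0.3 N) or (z of shim_4_tab in the frame of bed below 0.035 m and contact force between shim_4 and plate above 0.3 N))), for 0.2 s.
At the end, for the whole second after the job is handed in: The shim of the corner that rocked lies flat (press point within 2.5 mm of its lowest, 32.5 mm) and carries the plate (over 0.3 N); the other three stand (press points over 44.5 mm up); the plate lies level (within 0.015 rad) and still, within 12 mm of its start (((z of shim_1_tab in the frame of bed below 0.035 m and contact force between shim_1 and plate above 0.3 N and z of each of shim_2_tab, shim_3_tab, shim_4_tab in the frame of bed above 0.0445 m) or (z of shim_2_tab in the frame of bed below 0.035 m and contact force between shim_2 and plate above 0.3 N and z of each of shim_1_tab, shim_3_tab, shim_4_tab in the frame of bed above 0.0445 m) or (z of shim_3_tab in the frame of bed below 0.035 m and contact force between shim_3 and plate above 0.3 N and z of each of shim_1_tab, shim_2_tab, shim_4_tab in the frame of bed above 0.0445 m) or (z of shim_4_tab in the frame of bed below 0.035 m and contact force between shim_4 and plate above 0.3 N and z of each of shim_1_tab, shim_2_tab, shim_3_tab in the frame of bed above 0.0445 m)) and angle between plate's own z axis and vertical below 0.015 rad and z of plate in the frame of bed below 0.038 m and distance of plate from where it was at the start of the episode below 0.012 m and linear speed of plate below 0.02 m/s); the robot touches nothing.
It fails at once if the plate is lifted (more than 10 mm off its feet) (z of plate in the frame of bed above 0.044 m).
It fails at once if a bystander is moved more than 20 mm or knocked over (distance of any of ferrule_a, ferrule_b, ferrule_c, pad_cup, mouth_cap, burnisher from where it was at the start of the episode above 0.02 m or angle between any of ferrule_a, ferrule_b, ferrule_c, pad_cup, mouth_cap, burnisher's own z axis and vertical above 0.5 rad).
It also fails if it takes over 54 s, if anything falls off the work surface, if the arm or the gripper's body presses on something with over 40 N, if the wrist force passes 120 N, or if a joint passes its speed limit or range.

## Working session

There is one attempt and no reset: what is moved stays moved. The work goes in short steps, Python scripts to look and compute and a tool call to move; the robot and the scene stay as the last step left them, time stands still between calls to the robot, and variables do not carry over. Pictures are saved under pics/ and viewed, about 8 in all and at most 12, crops included, and the job is handed in when it is done.

Besides the shell and the picture viewer there is one more tool, called after ">>>" as name(argument=value, ...), one argument or row to a line, values as JSON. step_arm: Moves the arm, as the interface text tells. Its arguments: {"type":"object","properties":{"deltas":{"type":"array"},"fingers":{"type":"number"}},"required":["deltas"]}

```bash
mkdir -p pics; ls
python3 - <<'E'
from plant import bot
import cv2,numpy as np
o=bot.get_obs();print(o['tool_pos'],o['tcp_rot'],o['contact_force'],bot.tip_reach,o['time'])
ims=[]
for n in('top','side'):
    c=bot.capture(n);print(n,c['fx'],c['cx'],c['cy'],np.array(c['R']).round(4).tolist(),np.array(c['t']).round(1).tolist(),c['shot'])
    for q in ('plate','bed','shim_1','shim_1_tab','ferrule_a'):
        print(q,[(np.round(d['rect']).tolist(),round(d['p'],2)) for d in bot.boxes_of(q,c)])
    cv2.imwrite(f'pics/{n}.png',cv2.resize(c['color'][:,:,::-1],(768,576),interpolation=cv2.INTER_CUBIC))
E
```

```text
pics
[ 233.7963665  -469.64230633  251.0330129 ] [-3.14002282e+00 -1.97036491e-04  4.61789908e-01] [-0.132844   -0.52760247 -0.39354708] 25.0 0.0
top 357.97737345885 252.98084836311295 193.3815951086444 [[-0.0037, -1.0, -0.0009], [-0.9894, 0.0038, -0.1453], [0.1453, 0.0004, -0.9894]] [13.6, 440.2, 865.4] 1
plate [([130.0, 308.0, 84.0, 102.0], 0.95), ([270.0, 138.0, 79.0, 69.0], 0.72), ([111.0, 198.0, 92.0, 90.0], 0.72), ([383.0, 190.0, 78.0, 90.0], 0.59)]
bed [([272.0, 148.0, 99.0, 108.0], 0.94), ([311.0, 170.0, 17.0, 22.0], 0.19)]
shim_1 [([310.0, 165.0, 18.0, 18.0], 0.74), ([253.0, 182.0, 13.0, 16.0], 0.42)]
shim_1_tab [([254.0, 184.0, 14.0, 18.0], 0.5)]
ferrule_a [([271.0, 184.0, 12.0, 9.0], 0.66), ([287.0, 172.0, 8.0, 12.0], 0.61), ([263.0, 94.0, 8.0, 10.0], 0.52)]
side 423.74478537787184 252.89705185609637 194.3126804531257 [[0.9528, -0.3033, 0.01], [-0.2296, -0.7421, -0.6298], [0.1985, 0.5978, -0.7767]] [-422.2, 165.7, 1275.6] 2
plate [([218.0, 139.0, 56.0, 44.0], 0.66), ([294.0, 306.0, 67.0, 58.0], 0.64), ([296.0, 207.0, 74.0, 59.0], 0.55), ([333.0, 197.0, 5.0, 11.0], 0.16)]
bed [([293.0, 215.0, 101.0, 77.0], 0.83), ([289.0, 237.0, 17.0, 15.0], 0.38)]
shim_1 [([289.0, 236.0, 16.0, 7.0], 0.59), ([318.0, 218.0, 14.0, 7.0], 0.37), ([260.0, 208.0, 17.0, 13.0], 0.36)]
shim_1_tab [([259.0, 203.0, 19.0, 4.0], 0.47)]
ferrule_a [([264.0, 216.0, 1.0, 13.0], 0.64)]
```

View pics/top.png

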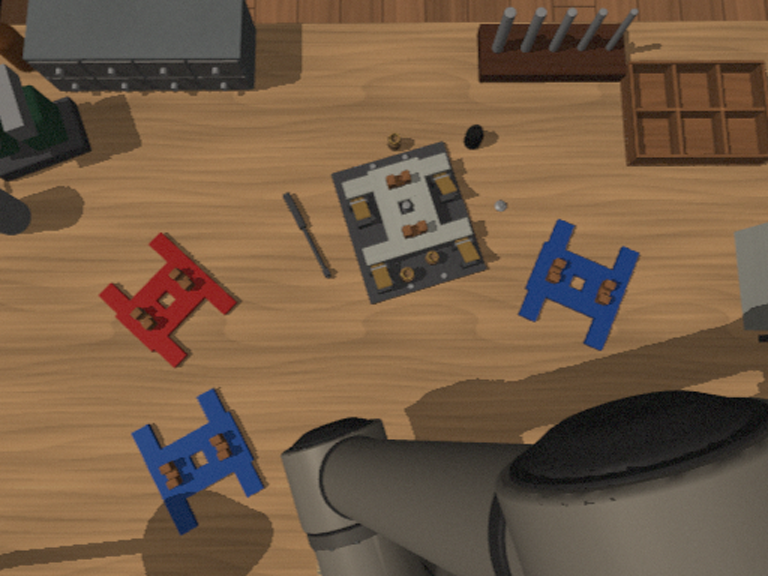

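View pics/side.png

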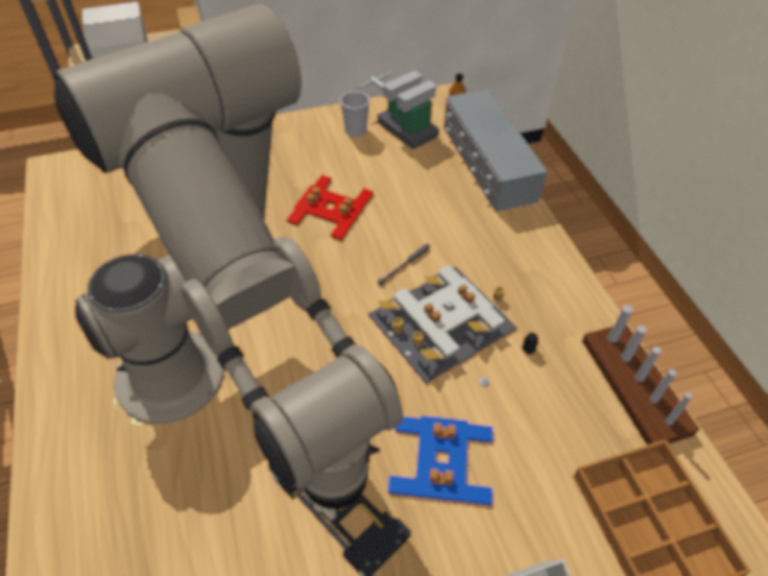

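The aluminium plate is the grey-white one at top (405,205) in the 768-wide picture. The look-alikes are red (168,300), blue (200,458) and blue (578,283). I'll fit its pose from the silhouette in both views and check it in a crop.

```bash
cat > h.py <<'E'
import cv2,numpy as np
def proj(c,X):
    p=np.asarray(X,float)@np.array(c['R']).T+np.array(c['t'])
    return np.c_[c['fx']*p[:,0]/p[:,2]+c['cx'],c['fy']*p[:,1]/p[:,2]+c['cy']]
def world(P,pts):
    x,y,a=P;p=np.atleast_2d(np.asarray(pts,float));c,s=np.cos(a),np.sin(a)
    return np.c_[x+c*p[:,0]-s*p[:,1],y+s*p[:,0]+c*p[:,1],p[:,2]]
def box(x0,x1,y0,y1,z):return [(x0,y0,z),(x1,y0,z),(x1,y1,z),(x0,y1,z)]
E
cat > fit.py <<'E'
from plant import bot
from h import *
from scipy.optimize import minimize
S=4
cs=[bot.capture(n) for n in('top','side')]
def white(c,roi):
    h=cv2.cvtColor(cv2.resize(c['color'],None,fx=S,fy=S,interpolation=cv2.INTER_CUBIC),cv2.COLOR_RGB2HSV)
    m=((h[...,1]<45)&(h[...,2]>135)).astype(np.uint8)*255
    k=np.zeros_like(m);x,y,w,hh=[int(v*S) for v in roi];k[y:y+hh,x:x+w]=m[y:y+hh,x:x+w]
    n,l,s,_=cv2.connectedComponentsWithStats(k);return (l==1+np.argmax(s[1:,4])).astype(np.float32)
M=[white(cs[0],(222,92,105,112)),white(cs[1],(243,172,105,85))]
# H outline: ears at x +-60(+-15), main 156x90: plan polygon
H=[(-78,-45),(-75,-45)]
def outline(z):
    o=[]
    o=[(-78,-45),(-75,-45),(-75,-92),(-45,-92),(-45,-45),(45,-45),(45,-92),(75,-92),(75,-45),(78,-45),(78,45),(75,45),(75,92),(45,92),(45,45),(-45,45),(-45,92),(-75,92),(-75,45),(-78,45)]
    return [(a,b,z) for a,b in o]
def ren(c,P,sh):
    im=np.zeros(sh,np.uint8);cv2.fillPoly(im,[np.round((proj(c,world(P,outline(44)))+.5)*S*16-8).astype(np.int32)],1,shift=4)
    return cv2.GaussianBlur(im.astype(np.float32),(0,0),5)
B=[cv2.GaussianBlur(m,(0,0),5) for m in M]
def cost(P,idx=(0,1)):
    P=(P[0],P[1],P[2]/100)
    return sum(((ren(cs[i],P,M[i].shape)-B[i])**2).sum() for i in idx)/1e3
# start: centre pixel top (270,137)
def back(c,uv,z):
    R=np.array(c['R']);t=np.array(c['t']);d=R.T@np.array([(uv[0]-c['cx'])/c['fx'],(uv[1]-c['cy'])/c['fy'],1]);C=-R.T@t
    return C+d*(z-C[2])/d[2]
s=back(cs[0],(270,137),44)
best={}
for idx in((0,),(1,),(0,1)):
    r=min((minimize(cost,(s[0],s[1],a),args=(idx,),method='Nelder-Mead',options=dict(initial_simplex=[(s[0],s[1],a),(s[0]+15,s[1],a),(s[0],s[1]+15,a),(s[0],s[1],a+8)])) for a in(15,30)),key=lambda r:r.fun)
    print(idx,r.x.round(2),r.fun,sum(M[i].sum() for i in idx)/1e3)
P=(r.x[0],r.x[1],r.x[2]/100);np.save('P.npy',P)
out=[]
for c,roi in zip(cs,((222,92),(240,168))):
    im=cv2.resize(c['color'][:,:,::-1],None,fx=5,fy=5,interpolation=cv2.INTER_CUBIC)
    for pts,col in((outline(44),(0,0,255)),(box(-137.5,107.5,-105,105,8),(255,255,0))):
        cv2.polylines(im,[np.int32((proj(c,world(P,pts))+.5)*5)],True,col,1)
    for x in(-60,60):
        for y in(-75,75):
            for p in((x,y,44),(x-25-34*np.cos(.62)-1,y,31+34*np.sin(.62)+1.5)):
                cv2.circle(im,tuple(int(v) for v in (proj(c,world(P,p))[0]+.5)*5),3,(0,255,0),-1)
    x,y=[v*5 for v in roi];out.append(im[y:y+540,x:x+400] if 0 else im[y:y+570,x:x+530])
cv2.imwrite('pics/fit.png',cv2.resize(np.hstack(out),(800,430)))
E
python3 fit.py
```

```text
(0,) [580.62 -33.    29.26] 7.526109218597412 35.861
(1,) [581.77 -36.93  29.24] 2.66965651512146 24.353
(0, 1) [580.91 -34.21  29.86] 10.470807075500488 60.214
```

View pics/fit.png

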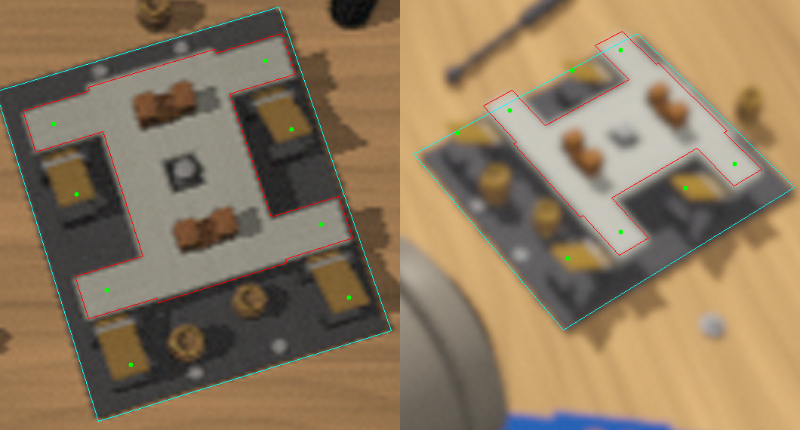

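The red fit outline and the cyan bed outline sit right on the aluminium plate and bed in both views. Pose is about (580.9, -34.2) with yaw 0.295. I'll turn the jaws along bed x with fingers shut, so they are only 19 mm wide across the tabs, and go above the near-right corner.

>>> step_arm(
  deltas=[
    [433,-171.5,110,0,0,-1.404],
    [433,-171.5,110,0,0,-1.404],
    [433,-171.5,110,0,0,-1.404],
    [433,-171.5,110,0,0,-1.404],
    [433,-171.5,110,0,0,-1.404],
  ],
  fingers=0,
)

```text
time: 1.12
tool_pos: [370.3, -317.8, 203.6]
tcp_rot: [3.141, 0.0, 1.092]
contact_force: [0.6, -0.7, 0.9]
grip_width: 63.1
```

```bash
cat > d.py <<'E'
# usage: d.py X Y TIPZ -> delta in tool axes from the measured pose, tool down, yaw 1.866
import sys,numpy as np
from plant import bot
from scipy.spatial.transform import Rotation as Ro
o=bot.get_obs();p=o['tool_pos'];R=Ro.from_euler('xyz',o['tcp_rot']);T=Ro.from_euler('xyz',[np.pi,0,1.866])
for a in np.array(sys.argv[1:],float).reshape(-1,3):
    print((R.inv().apply(a+[0,0,bot.tip_reach]-p)).round(1),(R.inv()*T).as_rotvec().round(3))
print(o['time'],p.round(1),o['tcp_rot'].round(3),o['contact_force'].round(1))
E
python3 d.py 545.3 -123.4 90
```

```text
[253.1  65.8  88.6] [ 0.001  0.001 -0.774]
1.1167 [ 370.3 -317.8  203.6] [3.141 0.    1.092] [ 0.6 -0.7  0.9]
```

>>> step_arm(
  deltas=[
    [253,66,88,0,0,-0.774],
    [253,66,88,0,0,-0.774],
    [253,66,88,0,0,-0.774],
    [253,66,88,0,0,-0.774],
    [253,66,88,0,0,-0.774],
  ],
)

```text
time: 1.53
tool_pos: [503.6, -171.6, 136.9]
tcp_rot: [3.141, 0.0, 1.718]
contact_force: [0.5, -0.1, 0.7]
grip_width: 29.5
```

```bash
python3 d.py 545.3 -123.4 80
```

```text
[41.6 48.3 31.9] [ 0.     0.    -0.148]
1.5333 [ 503.6 -171.6  136.9] [3.141 0.    1.718] [ 0.5 -0.1  0.7]
```

>>> step_arm(
  deltas=[
    [41.6,48.3,32,0,0,-0.148],
    [41.6,48.3,32,0,0,-0.148],
    [41.6,48.3,32,0,0,-0.148],
    [41.6,48.3,32,0,0,-0.148],
    [41.6,48.3,32,0,0,-0.148],
  ],
)

```text
time: 1.95
tool_pos: [544.2, -125.7, 105.6]
tcp_rot: [-3.141, 0.0, 1.86]
contact_force: [-0.1, -0.3, -0.5]
grip_width: 0.9
```

```bash
python3 d.py 545.3 -123.4 47
python3 - <<'E'
from plant import bot
import cv2,numpy as np
from h import proj
ims=[]
for n,(x,y) in (('top',(215,85)),('side',(235,150))):
    c=bot.capture(n); p=bot.get_obs()['tool_pos']-[0,0,25]
    im=cv2.resize(c['color'][:,:,::-1],None,fx=4,fy=4,interpolation=cv2.INTER_CUBIC)
    for q in (p,[*p[:2],44]): cv2.circle(im,tuple(int(v) for v in (proj(c,[q])[0]+.5)*4),4,(0,255,0),-1)
    ims.append(im[y*4:y*4+480,x*4:x*4+400])
cv2.imwrite('pics/hover.png',np.hstack(ims))
E
```

```text
[ 1.9  1.7 33.6] [-0.     0.    -0.006]
1.95 [ 544.2 -125.7  105.6] [-3.141  0.     1.86 ] [-0.1 -0.3 -0.5]
```

View pics/hover.png

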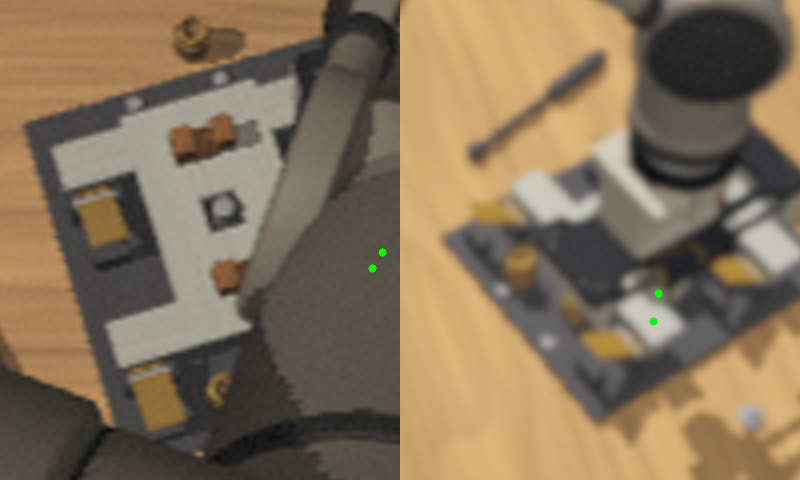

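The side view shows the shut fingers right over the near-right ear, at about (655,310), with its tab at (610,345) clear. Now pressing down in small steps.

>>> step_arm(
  deltas=[
    [1,1,20,0,0,0],
    [1,1,33,0,0,0],
    [1,1,35,0,0,0],
    [1,1,36,0,0,0],
    [1,1,36,0,0,0],
  ],
)

```text
time: 2.47
tool_pos: [545.3, -124.9, 70.2]
tcp_rot: [3.141, 0.001, 1.858]
contact_force: [-0.3, -0.6, 0.3]
grip_width: 0.4
```

>>> step_arm(
  deltas=[
    [0,0,0.5,0,0,0],
    [0,0,1,0,0,0],
    [0,0,1,0,0,0],
  ],
)

```text
time: 2.72
tool_pos: [545.6, -124.5, 69.3]
tcp_rot: [3.14, 0.001, 1.86]
contact_force: [-0.7, -2.2, 3.8]
grip_width: 0.8
```

>>> step_arm(
  deltas=[
    [0,0,0.5,0,0,0],
    [0,0,1,0,0,0],
    [0,0,1,0,0,0],
  ],
)

```text
time: 2.97
tool_pos: [545.6, -124.5, 69.2]
tcp_rot: [3.14, 0.002, 1.86]
contact_force: [-3.2, -0.4, 12.4]
grip_width: 0.4
```

Near-right is firm: 12 N with the tip still at 44.2. Moving to the far-right ear.

>>> step_arm(
  deltas=[
    [0,0,-32,0,0,0],
    [2,40,-34,0,0,0],
    [2,80,-34,0,0,0],
    [2,120,-34,0,0,0],
    [2,120,-34,0,0,0],
  ],
)

```text
time: 3.38
tool_pos: [665.4, -85.7, 101.5]
tcp_rot: [3.136, 0.002, 1.862]
contact_force: [-2.8, 0.8, -0.5]
grip_width: 0.6
```

```bash
python3 d.py 660.1 -88.5 45
```

```text
[-1.1 -6.1 31.5] [ 0.006  0.002 -0.004]
3.3833 [665.4 -85.7 101.5] [3.136e+00 2.000e-03 1.862e+00] [-2.8  0.8 -0.5]
```

>>> step_arm(
  deltas=[
    [0,-2,16,0,0,0],
    [0,-2,28,0,0,0],
    [0,-2,31,0,0,0],
    [0,-2,32,0,0,0],
    [0,-2,32,0,0,0],
  ],
)

```text
time: 3.8
tool_pos: [657.3, -88.7, 69.4]
tcp_rot: [-3.141, -0.0, 1.859]
contact_force: [-0.6, 0.1, -0.4]
grip_width: 0.3
```

>>> step_arm(
  deltas=[
    [0,0,0.5,0,0,0],
    [0,0,1,0,0,0],
    [0,0,1,0,0,0],
  ],
)

```text
time: 4.05
tool_pos: [658.0, -88.8, 69.1]
tcp_rot: [3.14, 0.001, 1.86]
contact_force: [-0.5, -0.5, 0.9]
grip_width: 0.2
```

>>> step_arm(
  deltas=[
    [0,0,0.5,0,0,0],
    [0,0,1,0,0,0],
    [0,0,1,0,0,0],
  ],
)

```text
time: 4.3
tool_pos: [657.8, -88.6, 67.6]
tcp_rot: [3.141, 0.0, 1.86]
contact_force: [0.1, -1.3, 0.3]
grip_width: 0.3
```

>>> step_arm(
  deltas=[
    [0,0,0.5,0,0,0],
    [0,0,1,0,0,0],
    [0,0,1,0,0,0],
  ],
)

```text
time: 4.55
tool_pos: [657.7, -88.5, 66.3]
tcp_rot: [3.142, 0.0, 1.86]
contact_force: [1.2, -0.9, 0.7]
grip_width: 0.4
```

Tip is at 41.3 with only about 1 N, so this corner gives. Pressing on to the stop.

>>> step_arm(
  deltas=[
    [0,0,0.5,0,0,0],
    [0,0,1,0,0,0],
    [0,0,1,0,0,0],
  ],
)

```text
time: 4.8
tool_pos: [657.7, -88.5, 65.4]
tcp_rot: [3.141, 0.0, 1.86]
contact_force: [0.9, 0.3, 0.1]
grip_width: 0.4
```

>>> step_arm(
  deltas=[
    [0,0,0.5,0,0,0],
    [0,0,1,0,0,0],
    [0,0,1,0,0,0],
  ],
)

```text
time: 5.05
tool_pos: [657.8, -88.6, 65.1]
tcp_rot: [3.141, 0.0, 1.86]
contact_force: [-0.5, -0.5, 5.6]
grip_width: 0.6
```

>>> step_arm(
  deltas=[
    [0,0,0.5,0,0,0],
    [0,0,1,0,0,0],
    [0,0,1,0,0,0],
  ],
)

```text
time: 5.3
tool_pos: [657.8, -88.5, 64.9]
tcp_rot: [3.141, 0.001, 1.86]
contact_force: [-2.5, 0.1, 10.3]
grip_width: 0.6
```

```bash
python3 - <<'E'
from plant import bot
import cv2,numpy as np
ims=[]
for n,(x,y) in (('side',(235,150)),):
    c=bot.capture(n)
    im=cv2.resize(c['color'][:,:,::-1],None,fx=5,fy=5,interpolation=cv2.INTER_CUBIC)
    cv2.imwrite('pics/press.png',im[y*5:y*5+550,x*5:x*5+650])
E
python3 d.py 660.1 -88.5 38
```

```text
[-0.6  2.2  1.9] [ 0.001  0.001 -0.006]
5.35 [657.9 -88.5  64.9] [3.141e+00 1.000e-03 1.860e+00] [-2.1 -0.1 10.9]
```

View pics/press.png

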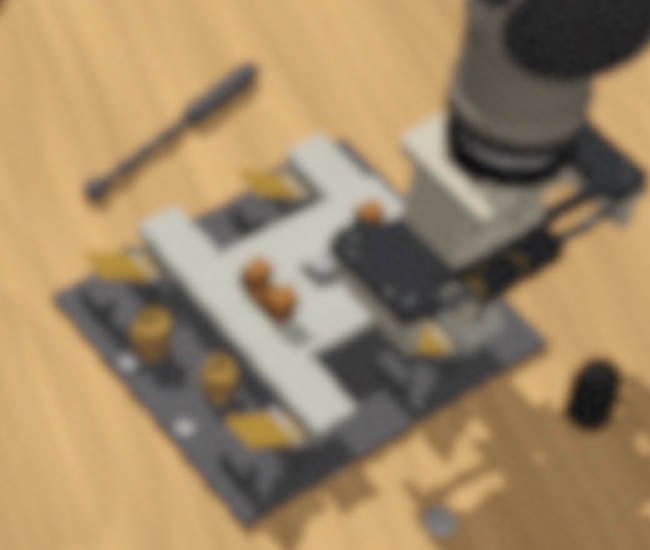

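The far-right corner sank to 40 mm under 5 N and then stopped, so it is the rocking one. Its tab is at about (430,342) in this crop. Lifting and moving over that tab.

>>> step_arm(
  deltas=[
    [0,0,-20,0,0,0],
    [0,0,-40,0,0,0],
    [-1,-30,-40,0,0,0],
    [-1,-56.5,-40,0,0,0],
    [-1,-56.5,-40,0,0,0],
  ],
)

```text
time: 5.77
tool_pos: [599.1, -106.0, 102.7]
tcp_rot: [-3.136, -0.003, 1.859]
contact_force: [1.4, 0.6, -0.7]
grip_width: 0.7
```

>>> step_arm(
  deltas=[
    [0,0,10,0,0,0],
    [0,0,14,0,0,0],
    [0,0,14,0,0,0],
  ],
)

```text
time: 6.02
tool_pos: [603.7, -105.1, 87.5]
tcp_rot: [-3.14, -0.001, 1.86]
contact_force: [0.4, 0.1, -0.7]
grip_width: 0.5
```

```bash
python3 d.py 603.7 -105.7 32.5
python3 - <<'E'
from plant import bot
import cv2,numpy as np
x,y=235,150
c=bot.capture('side')
im=cv2.resize(c['color'][:,:,::-1],None,fx=5,fy=5,interpolation=cv2.INTER_CUBIC)
cv2.imwrite('pics/tab.png',im[y*5:y*5+550,x*5:x*5+650])
E
```

```text
[-0.6 -0.1 30. ] [-0.002 -0.001 -0.006]
6.0167 [ 603.7 -105.1   87.5] [-3.14e+00 -1.00e-03  1.86e+00] [ 0.4  0.1 -0.7]
```

View pics/tab.png

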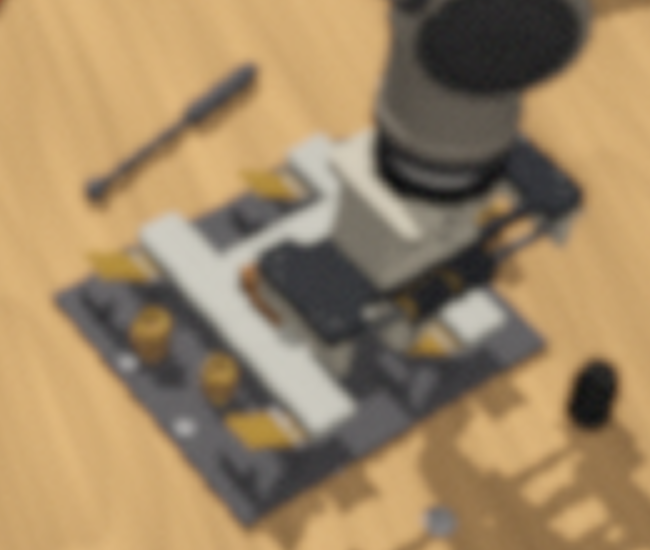

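The fingertips at about (405,330) stand over the free end of the far-right tab. Pressing it down.

>>> step_arm(
  deltas=[
    [0,0,4,0,0,0],
    [0,0,8,0,0,0],
    [0,0,12,0,0,0],
    [0,0,15,0,0,0],
    [0,0,18,0,0,0],
  ],
)

```text
time: 6.48
tool_pos: [602.8, -106.0, 71.9]
tcp_rot: [-3.139, 0.0, 1.86]
contact_force: [-1.0, -0.5, 7.6]
grip_width: 0.5
```

>>> step_arm(
  deltas=[
    [0,0,3,0,0,0],
    [0,0,6,0,0,0],
    [0,0,9,0,0,0],
    [0,0,11,0,0,0],
    [0,0,11,0,0,0],
  ],
)

```text
time: 6.9
tool_pos: [603.8, -105.9, 60.5]
tcp_rot: [-3.141, 0.001, 1.86]
contact_force: [-2.8, -1.4, 3.1]
grip_width: 0.4
```

>>> step_arm(
  deltas=[
    [0,0,1,0,0,0],
    [0,0,2,0,0,0],
    [0,0,2,0,0,0],
  ],
)

```text
time: 7.15
tool_pos: [603.7, -105.9, 58.8]
tcp_rot: [-3.141, 0.001, 1.86]
contact_force: [-4.8, -0.8, 5.9]
grip_width: 0.8
```

>>> step_arm(
  deltas=[
    [0,0,1,0,0,0],
    [0,0,1.5,0,0,0],
    [0,0,1.5,0,0,0],
  ],
)

```text
time: 7.4
tool_pos: [603.7, -105.9, 57.6]
tcp_rot: [-3.141, 0.001, 1.86]
contact_force: [-4.3, -2.0, 8.3]
grip_width: 0.4
```

>>> step_arm(
  deltas=[
    [0,0,0.5,0,0,0],
    [0,0,1,0,0,0],
    [0,0,1,0,0,0],
  ],
)

```text
time: 7.65
tool_pos: [603.8, -105.9, 57.4]
tcp_rot: [-3.141, 0.001, 1.86]
contact_force: [-6.9, -0.7, 14.1]
grip_width: 0.4
```

>>> step_arm(
  deltas=[
    [0,0,0.5,0,0,0],
    [0,0,1,0,0,0],
    [0,0,1,0,0,0],
  ],
)

```text
time: 7.9
tool_pos: [603.8, -106.0, 57.2]
tcp_rot: [-3.141, 0.001, 1.86]
contact_force: [-8.0, 0.1, 19.4]
grip_width: 0.2
```

On the stop at 32.3 mm and 19 N. One more firm millimetre, then straight up and away.

>>> step_arm(
  deltas=[
    [0,0,1,0,0,0],
    [0,0,1,0,0,0],
    [0,0,1,0,0,0],
  ],
)

```text
time: 8.15
tool_pos: [603.8, -106.0, 56.9]
tcp_rot: [3.141, 0.002, 1.861]
contact_force: [-10.5, -0.3, 23.8]
grip_width: 0.6
```

>>> step_arm(
  deltas=[
    [0,0,-15,0,0,0],
    [0,0,-45,0,0,0],
    [0,0,-85,0,0,0],
    [0,0,-120,0,0,0],
    [0,0,-120,0,0,0],
  ],
)

```text
time: 8.57
tool_pos: [607.5, -106.3, 181.6]
tcp_rot: [3.13, 0.008, 1.86]
contact_force: [1.0, 0.0, 0.3]
grip_width: 0.3
```

>>> step_arm(
  deltas=[
    [-200,-100,-40,0,0,0],
    [-200,-100,-40,0,0,0],
    [-200,-100,-40,0,0,0],
    [-200,-100,-40,0,0,0],
    [-200,-100,-40,0,0,0],
  ],
)

```text
time: 8.98
tool_pos: [567.9, -309.2, 210.5]
tcp_rot: [3.141, 0.0, 1.861]
contact_force: [0.6, -0.0, 0.1]
grip_width: 0.6
```

>>> step_arm(
  deltas=[
    [-60,-60,0,0,0,0],
    [-60,-60,0,0,0,0],
    [-60,-60,0,0,0,0],
    [-60,-60,0,0,0,0],
    [-60,-60,0,0,0,0],
  ],
)

```text
time: 9.4
tool_pos: [527.9, -381.9, 210.0]
tcp_rot: [3.141, -0.001, 1.859]
contact_force: [0.2, 1.0, -0.1]
grip_width: 0.4
```

```bash
python3 - <<'E'
from plant import bot
import cv2,numpy as np
print(bot.get_obs()['tool_pos'],bot.get_obs()['contact_force'])
ims=[]
for n,(x,y) in (('top',(215,85)),('side',(235,160))):
    c=bot.capture(n)
    im=cv2.resize(c['color'][:,:,::-1],None,fx=4,fy=4,interpolation=cv2.INTER_CUBIC)
    ims.append(im[y*4:y*4+480,x*4:x*4+400])
cv2.imwrite('pics/end.png',np.hstack(ims))
E
sed -i "s/'P.npy',P/'P2.npy',P/;s/fit.png/fit2.png/" fit.py; python3 fit.py
```

```text
[ 527.90099309 -381.88919677  209.97723802] [ 0.17758777  0.9777593  -0.05690365]
(0,) [580.74 -31.42  28.9 ] 16.710906982421875 26.352
(1,) [578.84 -43.6   25.32] 8.210415840148926 15.594
(0, 1) [580.1  -34.34  29.02] 26.62980842590332 41.946
```

View pics/end.png

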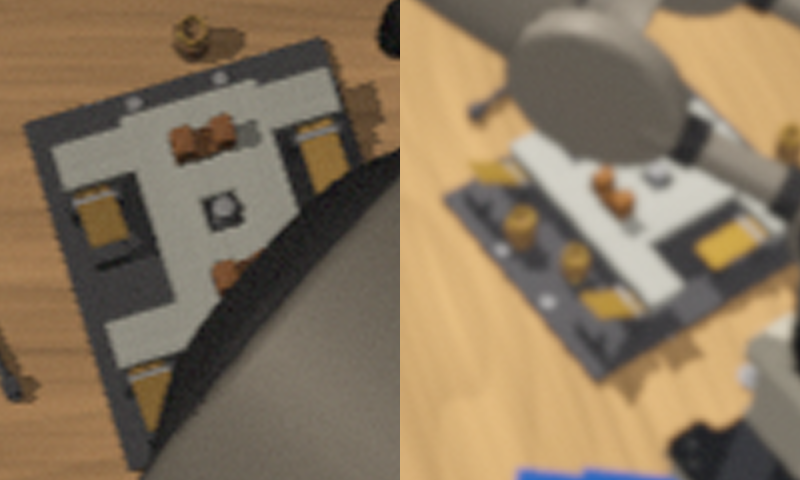

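The far-right tab now lies flat, at side view (730,243), and the two near tabs still stand. The plate and bystanders in view look unmoved and the tool is clear. Handing in.

```bash
python3 -c "
from plant import bot
print(bot.close_job())"
```

```text
the job is handed in; nothing more can be done
None
```

I found the rocking corner at the far right (bed +x, -y), pressed its shim flat and handed the job in at about 9.5 s on the robot's clock. No verdict was reported.

- **Finding the corner:** The near-right corner held firm, with the tip at 44 mm under 12 N. The far-right corner sank to 40 mm under about 1–5 N and then stopped. I did not press the two left corners once it was found.
- **Shim:** I pressed the far-right tab down to its stop. The tip read about 32 mm at 19–24 N, against 32.5 mm for flat. Then I lifted straight up and drew well clear, with wrist force near zero.
- **Last picture:** That tab lies flat and the ferrules in view look unmoved. The near-left and near-right tabs stand in the side view. The far-left tab shows only from the top and was never approached.
- **Plate position:** The last two-view fit put the plate within 1 mm of its start. The side view alone disagreed by about 7 mm, because the arm covered much of the plate there, so I gave it little weight.
- **Not checked:** I did not press the corner again afterwards, so I only infer that the shim carries the plate, because its tab reached the stop. The pad cup, mouth cap and burnisher were partly or fully hidden in the last picture, but no move came near them.

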